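# Grade machine feet by the drag of their soles

## Task

The rubber on these three machine feet has aged differently: drag each one about 6 cm across the bench top, all three before lifting any, and feel which grips best and which slides most easily. Then set the one that grips best on the middle of the steep plywood ramp and the middling one on the middle of the shallow ramp, each flat on the slope so that it stays there by itself, and leave the slickest standing on the bench. Do not lean hard on them, set them down gently, never tip one over or let one slide down a ramp, and leave the other things alone.

Things in the scene. Friction and masses are not known exactly. Their poses are not given: they have to be found in the camera images.
- foot_a_boss (a point): one of three look-alike machine feet (0.83 to 0.97 kg): black rubber sole and steel flange 100 mm across (z 0 to 16 mm), round steel boss 28 mm across (z 16 to 60), 10 mm stud (to 76). Point on the axis 38 mm above the underside, z up. Grasp boss. Only sole grip differs: drag under own weight 0.9 to 1.3 N for one, 2.9 to 4.2 N for another, 7 to 10 N for the third; which is hidden, to be felt
- foot_b_boss (a point): one of three look-alike machine feet (0.83 to 0.97 kg): black rubber sole and steel flange 100 mm across (z 0 to 16 mm), round steel boss 28 mm across (z 16 to 60), 10 mm stud (to 76). Point on the axis 38 mm above the underside, z up. Grasp boss. Only sole grip differs: drag under own weight 0.9 to 1.3 N for one, 2.9 to 4.2 N for another, 7 to 10 N for the third; which is hidden, to be felt
- foot_c_boss (a point): one of three look-alike machine feet (0.83 to 0.97 kg): black rubber sole and steel flange 100 mm across (z 0 to 16 mm), round steel boss 28 mm across (z 16 to 60), 10 mm stud (to 76). Point on the axis 38 mm above the underside, z up. Grasp boss. Only sole grip differs: drag under own weight 0.9 to 1.3 N for one, 2.9 to 4.2 N for another, 7 to 10 N for the third; which is hidden, to be felt
- steep_face (a point): centre of the sloping top face of a fixed plywood test ramp, the steeper of two; face 170 x 170 mm, rising 54 in 100 (0.495 rad). Axes: x uphill along the face, y level across it, z square out of the face; face centre 52 mm above the bench. Only the grippiest foot stays put on it
- shallow_face (a point): centre of the sloping top face of a fixed plywood test ramp, the shallower of two; face 170 x 170 mm, rising 22 in 100 (0.217 rad). Axes: x uphill along the face, y level across it, z square out of the face; face centre 33 mm above the bench. Only the grippiest or the middling foot stays put on it
- pencil: bystander, leave alone: flat orange carpenter's pencil 120 x 14 x 8 mm lying between the feet; long axis x; origin centre of underside
- steel_strip: bystander, leave alone: bare aluminium strip 130 x 16 x 6 mm lying between the feet; long axis x; origin centre of underside
- screw_jar: bystander, leave alone: clear screw jar 64 mm across, 85 mm tall; origin centre of underside
- hammer: bystander, leave alone: hammer lying on the bench beyond the feet; long axis x
- driver: bystander, leave alone: screwdriver lying on the bench; long axis x
- offcut: bystander, leave alone: softwood offcut 90 x 160 x 38 mm; origin centre of underside
- tape_measure: bystander, leave alone: yellow tape measure 68 x 36 x 62 mm; origin centre of underside
Things that resemble listed ones, but are neither listed nor needed, are in the scene too. Leave any purple or red look-alike of the part that bears foot_c_boss alone. Leave any blue look-alike of the part that bears foot_a_boss alone.

How it is judged:
By the outcome, as a careful person would: the job done as asked, in the order asked, and still so for the second after the job is handed in, with the robot touching nothing.
It also fails if it takes over 72 s, if anything falls off the work surface, if the arm or the gripper's body presses on something with over 40 N, if the wrist force passes 120 N, or if a joint passes its speed limit or range.

## Robot

A 6-joint arm with a two-finger parallel gripper is mounted at the origin on the work surface. World frame = base frame: x ahead of the robot, y to its left, z up, the work surface at z = 0. Lengths are in m, angles in rad, forces in N, time in s.
With the tool pointing down it reaches from about 0.225 to 0.875 m from the base axis. Payload 3.4 kg.
Tool frame: the origin (TCP) lies between the finger pads; the fingertips stand 19 mm ahead of it and the grasp point (between the pads) is the TCP; z points along the fingers, y is the line along which they close (so a half turn about z gives the same grasp; the last joint's range is limited). The gripper opens to 85 mm and grips with 20 to 120 N. Pads are 22 mm wide; open, the fingers measure 114 mm over their backs; the gripper's body (76 mm by 85 mm) begins 54 mm behind the grasp point. The pads swing forward as they close: fully open they stand 13 mm farther back than shut.
Start: joints at [1.031, 0.276, 1.505, -0, 1.361, -0.121], TCP at [0.234, 0.525, 0.25] pointing down, gripper open.
Joint ranges: [-2.89, 2.89], [-0.75, 2.08], [0.22, 2.7], [-1.18, 4.32], [0.11, 2.71], [-2.7, 2.7]. Speed limits (rad/s): [2.57, 2.57, 3.14, 3.14, 3.14, 3.14].

## Interface

Orientations are given as a unit quaternion [w, x, y, z].
In Python, from rig import get_state, imaging, ticket gives the robot as it stands. The module is installed in compiled form; this text tells all that it offers.
- The arm moves only by the shell command python3 -m inch 'ROWS' [FORCE]. ROWS is JSON, a list of rows, each an object with "claw": the opening, from -1 (shut) to 1 (fully open); "travel": the shift along the world's x, y, z in units of 200 mm (1.0 is 200 mm), a list of three; "turn": the turn about the world's z in units of 180 degrees (1.0 is 180 degrees). A call has 1 to 5 rows; each row is the pose to reach, as a shift and turn from the pose commanded when the call began, turning the shorter way round; what a row does not reach only later rows make up. A row lasts 1/10 s, in which the tool goes at most 50 mm and 8.59 degrees, less where a joint would pass 70% of its speed; a pose out of reach is approached as far as the arm can. A call with a number of a shift or a turn outside -1 to 1 is refused whole. A call with a gripper value outside its range is refused whole. The fingers move at their own pace and stop on an object; FORCE is the grip in N (left out, the last holds). Time passes only in rows, so rows that repeat a pose let the fingers close. It gives the time, the measured TCP pose, the force, the opening and the grip force at its end, in the units of the state.
- get_state(): the state, without advancing time (a new reading comes with each control period).
- imaging.get_image(name): name is "side" or "top"; returns the picture (384x512x3 uint8, red, green, blue); there is no depth.
- imaging.camera_params(name): a dict with "camera_matrix" (3x3 intrinsics, pixels), "cam_to_world" (4x4, takes a point from camera to world coordinates). Camera axes: x right, y down, z forward; pixel columns grow to the right and rows downward; lengths in m; the calibration is good to about 2 mm. A picture is of the moment at which its call begins. camera_params takes no time and is no camera call.
- ticket.sign_off(): hands the job in; it is judged then, once.
The state is a dict: "clock": time; "qpos": joint angles; "qd": joint speeds; "effort": joint torques, N m; "position": TCP position; "ee_rot": TCP orientation; "contact_force": force on the tool from outside, world axes, zero at the start; "moment": the same for the moment, N m; "width": finger opening in m; "gripper_force": force on a finger pad.
Only numpy, scipy, OpenCV 4.12 (cv2) and the standard library are available. Lean on these libraries where they do the work, as an engineer would, in place of code of your own. Each camera call takes 0.05 s, during which the arm holds its last target. There are 200 camera calls.

## Working session

There is one attempt and no reset: what is moved stays moved. The work goes in short steps, Python scripts to look and compute and a shell command to move; the robot and the scene stay as the last step left them, time stands still between calls to the robot, and variables do not carry over. Pictures are saved under pics/ and viewed, at most 10 in all, crops included, and the job is handed in when it is done.

```bash
mkdir -p pics; python3 - <<'E'
from rig import get_state, imaging
import cv2
for n in("top","side"):
    cv2.imwrite(f"pics/{n}0.png",cv2.resize(imaging.get_image(n)[:,:,::-1],None,fx=1.5,fy=1.5,interpolation=cv2.INTER_CUBIC))
    p=imaging.camera_params(n);print(p["camera_matrix"],p["cam_to_world"])
print(get_state())
E
```

```text
[[386.24604768   0.         252.19577236]
 [  0.         386.24604768 191.78402729]
 [  0.           0.           1.        ]] [[ 1.17724066e-03 -9.97319348e-01  7.31623657e-02  4.60528118e-01]
 [-9.99961395e-01 -5.36971242e-04  8.77040263e-03 -9.52538286e-02]
 [-8.70760615e-03 -7.31698662e-02 -9.97281479e-01  1.18928342e+00]
 [ 0.00000000e+00  0.00000000e+00  0.00000000e+00  1.00000000e+00]]
[[352.7148471    0.         256.78058484]
 [  0.         352.7148471  189.765055  ]
 [  0.           0.           1.        ]] [[ 0.92932602 -0.23193816  0.2873288   0.24169537]
 [-0.36925178 -0.5889905   0.71884861 -0.85706036]
 [ 0.00250551 -0.77414138 -0.63300777  0.73650959]
 [ 0.          0.          0.          1.        ]]
{'clock': 0.1, 'qpos': array([ 1.03100852e+00,  2.76517766e-01,  1.50596692e+00,  1.84521471e-05,
        1.36072761e+00, -1.21006729e-01]), 'qd': array([ 0.00011032, -0.0001835 , -0.00397686,  0.00074834,  0.00095301,
        0.00060299]), 'effort': array([ 1.30602810e-03, -4.17697477e+01, -2.46405047e+01, -1.19339406e-04,
        5.85678368e-03,  3.27266662e-06]), 'position': array([0.23360216, 0.52493867, 0.24954996]), 'ee_rot': array([-2.71255696e-04,  2.07865610e-01,  9.78157059e-01, -7.63096087e-04]), 'contact_force': array([ 0.20966855,  0.03282251, -0.47322668]), 'moment': array([-0.01096596, -0.03135677,  0.04592051]), 'gripper_force': 0.0, 'width': 0.0855436531038706}
```

View pics/top0.png

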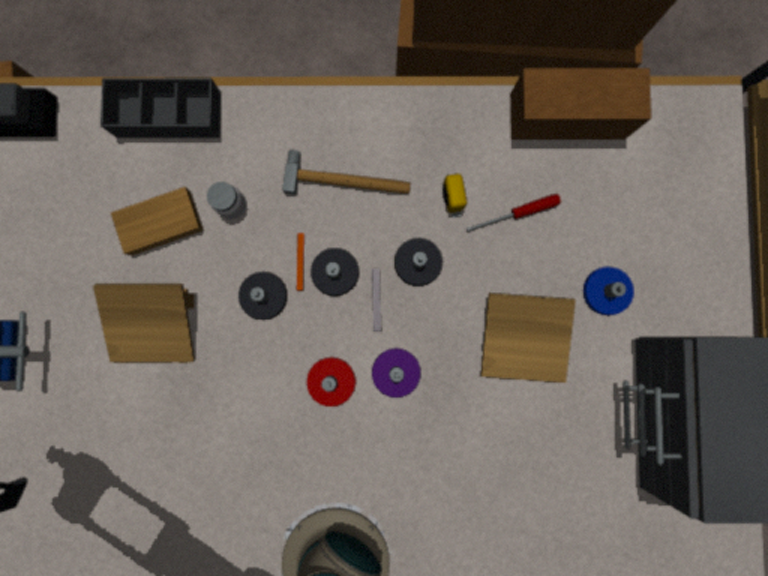

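View pics/side0.png

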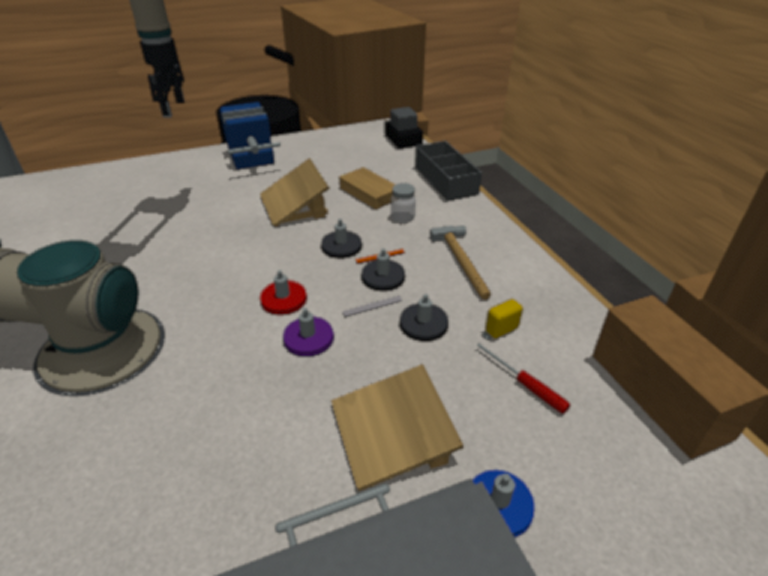

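Feet (black) appear in the top view at about (263,296), (335,272) and (418,262). The steep ramp is on the left at about (145,322) and the shallow one on the right at about (528,338). Both look uphill towards +x.

```bash
cat > h.py <<'E'
import numpy as np, cv2
from rig import get_state, imaging
def ray(n,uv,z):
    p=imaging.camera_params(n);T=p["cam_to_world"]
    d=T[:3,:3]@np.linalg.solve(p["camera_matrix"],[uv[0],uv[1],1.]);o=T[:3,3]
    return o+d*(z-o[2])/d[2]
def feet(img,n="top",z=.014):
    g=img.astype(int);m=((g.max(2)<75)&(g.max(2)-g.min(2)<18)).astype(np.uint8)
    out=[]
    for c in cv2.findContours(m,cv2.RETR_EXTERNAL,cv2.CHAIN_APPROX_NONE)[0]:
        (u,v),r=cv2.minEnclosingCircle(c)
        if 13<r<22 and cv2.contourArea(c)>.7*3.14*r*r: 
            e=cv2.fitEllipse(cv2.convexHull(c))
            out.append((np.round(e[0],1),np.round(e[1],1),np.round(ray(n,e[0],z),4)))
    return out
E
python3 - <<'E'
from h import *
img=imaging.get_image("top")
for f in feet(img): print(*f)
a=img[180:260,55:140];b=img[180:260,310:395]
cv2.imwrite("pics/r.png",cv2.resize(np.hstack([a,b])[:,:,::-1],None,fx=4.7,fy=4.7,interpolation=cv2.INTER_CUBIC))
E
```

```text
[174.9 196.9] [31.7 32.3] [0.5311 0.151  0.014 ]
[222.8 181.1] [31.7 31.7] [0.5795 0.005  0.014 ]
[278.4 174.5] [31.6 31.8] [ 0.6   -0.165  0.014]
```

View pics/r.png

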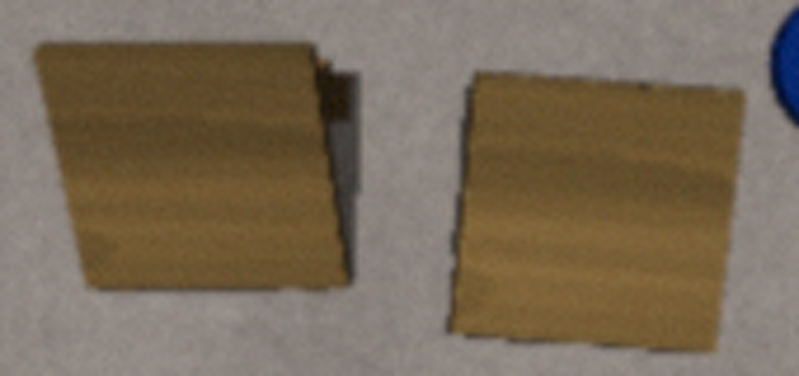

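The crop shows the steep face corners at (37,44), (313,44), (350,289) and (87,289), and the shallow ones at (475,72), (744,92), (716,350) and (452,333). Next I'll cast them to the known edge heights.

```bash
python3 - <<'E'
from h import *
for off,zs,P in((55,(.0924,.0116),[(37,44),(313,44),(350,289),(87,289)]),(225,(.0513,.0147),[(475,72),(744,92),(716,350),(452,333)])):
    W=np.array([ray("top",((x+.0)/4.7+off-.4,y/4.7+180-.4),zs[0] if i<2 else zs[1]) for i,(x,y) in enumerate(P)])
    c=W.mean(0);up=W[:2].mean(0)-W[2:].mean(0);ac=(W[0]+W[3]-W[1]-W[2])/2
    print(c.round(4),np.linalg.norm(up),np.linalg.norm(ac),np.degrees([np.arctan2(up[1],up[0]),np.arctan2(-ac[0],ac[1])]))
E
```

```text
[0.4726 0.3736 0.052 ] 0.1725168285106185 0.16959569197896665 [-0.45940839  0.0609426 ]
[ 0.4465 -0.3808  0.033 ] 0.16851736420914395 0.16856381864437547 [-3.46605921 -3.89625726]
```

```bash
python3 -m inch '[{"claw":1,"travel":[0.2,-0.2,0],"turn":0.04},{"claw":1,"travel":[0.4,-0.4,0],"turn":0.08},{"claw":1,"travel":[0.6,-0.6,0],"turn":0.133},{"claw":1,"travel":[0.75,-0.8,0],"turn":0.133},{"claw":1,"travel":[0.75,-0.94,0],"turn":0.133}]' 20; python3 -m inch '[{"claw":1,"travel":[0.2,-0.2,0],"turn":0},{"claw":1,"travel":[0.4,-0.4,0],"turn":0},{"claw":1,"travel":[0.6,-0.6,0],"turn":0},{"claw":1,"travel":[0.735,-0.8,0],"turn":0},{"claw":1,"travel":[0.735,-0.93,0],"turn":0}]'; python3 -c "
from rig import get_state as g;print(g())"
```

```text
clock: 0.65
position: [0.3864, 0.3364, 0.2499]
ee_rot: [0.001, 0.0, 1.0, 0.0]
contact_force: [0.6, 0.2, 0.6]
width: 0.0854
gripper_force: 0.0
clock: 1.15
position: [0.5337, 0.1493, 0.2497]
ee_rot: [0.001, 0.001, 1.0, -0.0]
contact_force: [0.4, 0.0, 0.3]
width: 0.0856
gripper_force: 0.0
{'clock': 1.15, 'qpos': array([ 1.47377246e-01,  2.44165208e-01,  1.55099030e+00, -3.38387831e-04,
        1.34501388e+00, -1.42154077e+00]), 'qd': array([-0.7441926 , -0.05548671,  0.08113606,  0.00802434,  0.01586199,
       -0.74076502]), 'effort': array([ 3.85524094e+00, -3.96184444e+01, -2.46086955e+01, -1.75649050e-02,
        4.30311848e-03,  5.84840700e-01]), 'position': array([0.53369286, 0.14927401, 0.24974992]), 'ee_rot': array([ 7.28188364e-04,  9.01393271e-04,  9.99999327e-01, -5.79560979e-05]), 'contact_force': array([0.39101988, 0.04435814, 0.34510843]), 'moment': array([ 0.00922217, -0.02640044,  0.01415961]), 'gripper_force': 0.0, 'width': 0.08557313819790732}
```

```bash
python3 -m inch '[{"claw":1,"travel":[-0.013,0.008,-0.2],"turn":0},{"claw":1,"travel":[-0.013,0.008,-0.4],"turn":0},{"claw":1,"travel":[-0.013,0.008,-0.6],"turn":0},{"claw":1,"travel":[-0.013,0.008,-0.7],"turn":0},{"claw":1,"travel":[-0.013,0.008,-0.7],"turn":0}]'; python3 - <<'E'
from h import *
print(get_state()["position"],feet(imaging.get_image("top")))
cv2.imwrite("pics/s1.png",cv2.resize(imaging.get_image("side")[90:260,130:330,::-1],None,fx=3,fy=3,interpolation=cv2.INTER_CUBIC))
E
```

```text
clock: 1.65
position: [0.5255, 0.1523, 0.1069]
ee_rot: [-0.004, 0.001, 1.0, -0.001]
contact_force: [-0.3, 0.5, -0.1]
width: 0.0852
gripper_force: 0.0
[0.52548181 0.15234245 0.10691333] [(array([222.9, 181.1]), array([31.2, 31.8]), array([0.5794, 0.0048, 0.014 ])), (array([278.3, 174.4]), array([31.3, 31.8]), array([ 0.6   , -0.1649,  0.014 ]))]
```

View pics/s1.png

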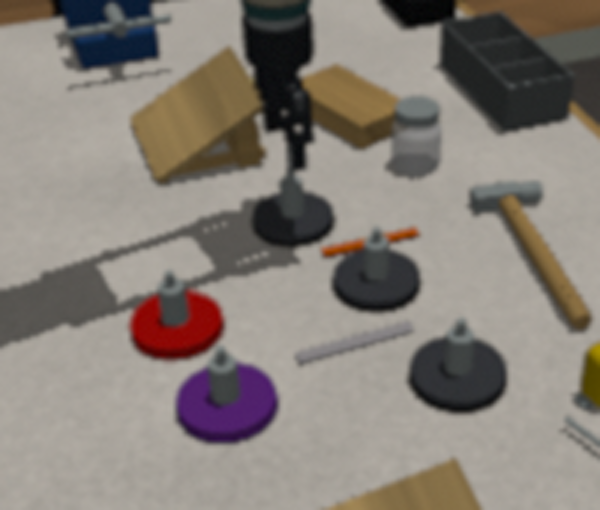

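The gripper is above the left foot, with its boss at about (290,200) in this crop.

```bash
python3 -m inch '[{"claw":1,"travel":[0,0,-0.1],"turn":0},{"claw":1,"travel":[0,0,-0.1],"turn":0},{"claw":1,"travel":[0,0,-0.1],"turn":0}]'
```

```text
clock: 2.05
position: [0.529, 0.1531, 0.0917]
ee_rot: [0.001, 0.0, 1.0, 0.0]
contact_force: [0.0, 0.3, 0.3]
width: 0.0855
gripper_force: 0.0
```

```bash
python3 -m inch '[{"claw":1,"travel":[0.01,-0.01,-0.12],"turn":0},{"claw":1,"travel":[0.01,-0.01,-0.235],"turn":0},{"claw":1,"travel":[0.01,-0.01,-0.235],"turn":0},{"claw":0,"travel":[0.01,-0.01,-0.235],"turn":0},{"claw":-0.2,"travel":[0.01,-0.01,-0.235],"turn":0}]' 20; python3 -m inch '[{"claw":-1,"travel":[0,0,0],"turn":0},{"claw":-1,"travel":[0,0,0],"turn":0},{"claw":-1,"travel":[0,0,0],"turn":0},{"claw":-1,"travel":[0,0,0],"turn":0},{"claw":-1,"travel":[0,0,0],"turn":0}]' 20
```

```text
clock: 2.55
position: [0.5316, 0.1512, 0.045]
ee_rot: [0.002, 0.0, 1.0, 0.0]
contact_force: [-0.1, -0.1, 0.7]
width: 0.0591
gripper_force: 0.0
clock: 3.05
position: [0.531, 0.1514, 0.0445]
ee_rot: [0.001, 0.001, 1.0, 0.001]
contact_force: [-0.7, 1.6, 5.8]
width: 0.0275
gripper_force: 20.1
```

```bash
for i in 1; do python3 -m inch '[{"claw":-1,"travel":[-0.025,0,0.001],"turn":0},{"claw":-1,"travel":[-0.05,0,0.001],"turn":0},{"claw":-1,"travel":[-0.075,0,0.001],"turn":0},{"claw":-1,"travel":[-0.1,0,0.001],"turn":0},{"claw":-1,"travel":[-0.125,0,0.001],"turn":0}]' 20; done; python3 -m inch '[{"claw":-1,"travel":[-0.025,0,0],"turn":0},{"claw":-1,"travel":[-0.05,0,0],"turn":0},{"claw":-1,"travel":[-0.075,0,0],"turn":0}]';python3 -m inch '[{"claw":-1,"travel":[-0.025,0,0],"turn":0},{"claw":-1,"travel":[-0.05,0,0],"turn":0},{"claw":-1,"travel":[-0.075,0,0],"turn":0}]' ;python3 -m inch '[{"claw":-1,"travel":[-0.015,0,0],"turn":0},{"claw":-1,"travel":[-0.03,0,0],"turn":0}]'
```

```text
clock: 3.55
position: [0.5068, 0.1511, 0.0445]
ee_rot: [0.002, 0.0, 1.0, 0.0]
contact_force: [4.1, 0.9, 5.9]
width: 0.0276
gripper_force: 20.9
clock: 3.85
position: [0.4918, 0.1511, 0.0445]
ee_rot: [0.002, 0.0, 1.0, 0.0]
contact_force: [3.4, 0.0, 6.2]
width: 0.0273
gripper_force: 20.9
clock: 4.15
position: [0.4769, 0.151, 0.0445]
ee_rot: [0.002, 0.0, 1.0, 0.0]
contact_force: [2.8, 0.7, 5.1]
width: 0.0275
gripper_force: 20.9
clock: 4.35
position: [0.4709, 0.1511, 0.0445]
ee_rot: [0.002, 0.0, 1.0, 0.0]
contact_force: [3.5, 0.6, 4.6]
width: 0.0272
gripper_force: 21.0
```

```bash
python3 -m inch '[{"claw":0,"travel":[0,0,0],"turn":0},{"claw":1,"travel":[0,0,0],"turn":0},{"claw":1,"travel":[0,0,0],"turn":0},{"claw":1,"travel":[0,0,0.15],"turn":0},{"claw":1,"travel":[0,0,0.3],"turn":0}]'; python3 -m inch '[{"claw":1,"travel":[0.05,-0.07,0.05],"turn":0},{"claw":1,"travel":[0.2,-0.25,0.05],"turn":0},{"claw":1,"travel":[0.35,-0.45,0.05],"turn":0},{"claw":1,"travel":[0.45,-0.6,0.05],"turn":0},{"claw":1,"travel":[0.542,-0.73,0.05],"turn":0}]';python3 -m inch '[{"claw":1,"travel":[0,0,0],"turn":0},{"claw":1,"travel":[0,0,-0.1],"turn":0},{"claw":1,"travel":[0,0,-0.1],"turn":0}]'
```

```text
clock: 4.85
position: [0.4676, 0.1506, 0.1029]
ee_rot: [-0.002, 0.0, 1.0, -0.0]
contact_force: [0.5, 0.5, -0.5]
width: 0.0856
gripper_force: 0.0
clock: 5.35
position: [0.5781, 0.0031, 0.1129]
ee_rot: [-0.001, 0.001, 1.0, 0.0]
contact_force: [0.0, 1.1, -0.4]
width: 0.0854
gripper_force: 0.0
clock: 5.65
position: [0.5748, 0.0054, 0.0909]
ee_rot: [-0.004, 0.001, 1.0, 0.001]
contact_force: [0.2, -0.9, 0.3]
width: 0.0855
gripper_force: 0.0
```

```bash
python3 -m inch '[{"claw":1,"travel":[0.01,0,0],"turn":0},{"claw":1,"travel":[0.01,0,-0.1],"turn":0},{"claw":1,"travel":[0.01,0,-0.1],"turn":0},{"claw":1,"travel":[0.01,0,-0.1],"turn":0}]'
```

```text
clock: 6.05
position: [0.5795, 0.0054, 0.074]
ee_rot: [-0.0, 0.0, 1.0, 0.0]
contact_force: [1.0, 0.3, 0.0]
width: 0.0857
gripper_force: 0.0
```

```bash
python3 -m inch '[{"claw":1,"travel":[0,0,-0.148],"turn":0},{"claw":0,"travel":[0,0,-0.148],"turn":0},{"claw":0,"travel":[0,0,-0.148],"turn":0},{"claw":-1,"travel":[0,0,-0.148],"turn":0},{"claw":-1,"travel":[0,0,-0.148],"turn":0}]'; python3 -m inch '[{"claw":-1,"travel":[0,0,0],"turn":0},{"claw":-1,"travel":[0,0,0],"turn":0},{"claw":-0.22,"travel":[0,0,0],"turn":0},{"claw":-0.22,"travel":[0,0,0],"turn":0},{"claw":-0.22,"travel":[0,0,0],"turn":0}]'; python3 -m inch '[{"claw":-1,"travel":[0,0,0],"turn":0},{"claw":-1,"travel":[0,0,0],"turn":0},{"claw":-1,"travel":[0,0,0],"turn":0}]'
```

```text
clock: 6.55
position: [0.5805, 0.0051, 0.0452]
ee_rot: [0.001, 0.001, 1.0, 0.0]
contact_force: [-0.9, 13.4, 13.3]
width: 0.0282
gripper_force: 11.1
clock: 7.05
position: [0.5795, 0.0047, 0.0438]
ee_rot: [-0.0, 0.0, 1.0, -0.0]
contact_force: [0.2, 0.2, -0.4]
width: 0.033
gripper_force: 0.0
clock: 7.35
position: [0.5795, 0.0053, 0.0439]
ee_rot: [-0.0, 0.001, 1.0, 0.0]
contact_force: [-0.4, 3.0, 0.4]
width: 0.0276
gripper_force: 20.2
```

```bash
python3 -m inch '[{"claw":-1,"travel":[-0.025,0,0],"turn":0},{"claw":-1,"travel":[-0.05,0,0],"turn":0},{"claw":-1,"travel":[-0.075,0,0],"turn":0},{"claw":-1,"travel":[-0.1,0,0],"turn":0},{"claw":-1,"travel":[-0.125,0,0],"turn":0}]' 20;  python3 -m inch '[{"claw":-1,"travel":[-0.025,0,0],"turn":0},{"claw":-1,"travel":[-0.05,0,0],"turn":0},{"claw":-1,"travel":[-0.075,0,0],"turn":0}]';python3 -m inch '[{"claw":-1,"travel":[-0.025,0,0],"turn":0},{"claw":-1,"travel":[-0.05,0,0],"turn":0},{"claw":-1,"travel":[-0.075,0,0],"turn":0}]' ;python3 -m inch '[{"claw":-1,"travel":[-0.015,0,0],"turn":0},{"claw":-1,"travel":[-0.03,0,0],"turn":0}]'
```

```text
clock: 7.85
position: [0.5566, 0.0042, 0.0441]
ee_rot: [0.002, 0.001, 1.0, -0.001]
contact_force: [5.6, -0.6, -3.7]
width: 0.0275
gripper_force: 20.2
clock: 8.15
position: [0.5398, 0.0047, 0.044]
ee_rot: [0.001, 0.001, 1.0, -0.0]
contact_force: [4.7, -0.8, -3.8]
width: 0.0273
gripper_force: 20.2
clock: 8.45
position: [0.5242, 0.005, 0.0439]
ee_rot: [0.0, 0.001, 1.0, 0.0]
contact_force: [4.8, -0.0, -3.1]
width: 0.0277
gripper_force: 20.2
clock: 8.65
position: [0.5183, 0.005, 0.0439]
ee_rot: [-0.0, 0.0, 1.0, 0.0]
contact_force: [4.7, 0.1, -3.8]
width: 0.028
gripper_force: 20.2
```

```bash
python3 -m inch '[{"claw":0,"travel":[0,0,0],"turn":0},{"claw":1,"travel":[0,0,0],"turn":0},{"claw":1,"travel":[0,0,0],"turn":0},{"claw":1,"travel":[0,0,0.15],"turn":0},{"claw":1,"travel":[0,0,0.35],"turn":0}]'; python3 -m inch '[{"claw":1,"travel":[0.08,-0.15,0],"turn":0},{"claw":1,"travel":[0.16,-0.35,0],"turn":0},{"claw":1,"travel":[0.25,-0.55,0],"turn":0},{"claw":1,"travel":[0.33,-0.72,0],"turn":0},{"claw":1,"travel":[0.407,-0.85,0],"turn":0}]';python3 -m inch '[{"claw":1,"travel":[0,0,0],"turn":0},{"claw":1,"travel":[0,0,0],"turn":0},{"claw":1,"travel":[0,0,-0.15],"turn":0},{"claw":1,"travel":[0,0,-0.15],"turn":0},{"claw":1,"travel":[0,0,-0.15],"turn":0}]'
```

```text
clock: 9.15
position: [0.5163, 0.0052, 0.1127]
ee_rot: [-0.004, 0.0, 1.0, 0.0]
contact_force: [0.6, 0.5, 0.2]
width: 0.0855
gripper_force: 0.0
clock: 9.65
position: [0.6001, -0.1673, 0.1138]
ee_rot: [-0.0, 0.001, 1.0, -0.0]
contact_force: [-0.5, 0.5, 0.0]
width: 0.0855
gripper_force: 0.0
clock: 10.15
position: [0.5988, -0.1637, 0.0836]
ee_rot: [-0.001, -0.0, 1.0, 0.001]
contact_force: [0.4, -0.4, 0.2]
width: 0.0855
gripper_force: 0.0
```

```bash
python3 -m inch '[{"claw":1,"travel":[0.005,-0.006,-0.198],"turn":0},{"claw":0,"travel":[0.005,-0.006,-0.198],"turn":0},{"claw":0,"travel":[0.005,-0.006,-0.198],"turn":0},{"claw":-0.2,"travel":[0.005,-0.006,-0.198],"turn":0},{"claw":-1,"travel":[0.005,-0.006,-0.198],"turn":0}]'; python3 -m inch '[{"claw":-1,"travel":[0,0,0],"turn":0},{"claw":-1,"travel":[0,0,0],"turn":0},{"claw":-0.22,"travel":[0,0,0],"turn":0},{"claw":-0.22,"travel":[0,0,0],"turn":0},{"claw":-0.22,"travel":[0,0,0],"turn":0}]'; python3 -m inch '[{"claw":-1,"travel":[0,0,0],"turn":0},{"claw":-1,"travel":[0,0,0],"turn":0},{"claw":-1,"travel":[0,0,0],"turn":0}]'
python3 -m inch '[{"claw":-1,"travel":[-0.025,0,0],"turn":0},{"claw":-1,"travel":[-0.05,0,0],"turn":0},{"claw":-1,"travel":[-0.075,0,0],"turn":0},{"claw":-1,"travel":[-0.1,0,0],"turn":0},{"claw":-1,"travel":[-0.125,0,0],"turn":0}]' 20;  python3 -m inch '[{"claw":-1,"travel":[-0.025,0,0],"turn":0},{"claw":-1,"travel":[-0.05,0,0],"turn":0},{"claw":-1,"travel":[-0.075,0,0],"turn":0}]';python3 -m inch '[{"claw":-1,"travel":[-0.025,0,0],"turn":0},{"claw":-1,"travel":[-0.05,0,0],"turn":0},{"claw":-1,"travel":[-0.075,0,0],"turn":0}]' ;python3 -m inch '[{"claw":-1,"travel":[-0.015,0,0],"turn":0},{"claw":-1,"travel":[-0.03,0,0],"turn":0}]'
```

```text
clock: 10.65
position: [0.6021, -0.1664, 0.0462]
ee_rot: [0.001, 0.001, 1.0, -0.0]
contact_force: [0.6, 7.3, 10.4]
width: 0.0281
gripper_force: 8.6
clock: 11.15
position: [0.6009, -0.1664, 0.0443]
ee_rot: [-0.0, 0.0, 1.0, -0.0]
contact_force: [0.1, -0.1, 0.1]
width: 0.0332
gripper_force: 0.0
clock: 11.45
position: [0.6009, -0.1662, 0.0443]
ee_rot: [-0.0, 0.001, 1.0, 0.0]
contact_force: [1.0, -0.5, 1.7]
width: 0.0277
gripper_force: 20.0
clock: 11.95
position: [0.5757, -0.1663, 0.0443]
ee_rot: [0.0, 0.0, 1.0, -0.0]
contact_force: [2.4, 1.0, -2.9]
width: 0.0273
gripper_force: 20.2
clock: 12.25
position: [0.5605, -0.1662, 0.0443]
ee_rot: [-0.0, 0.0, 1.0, 0.0]
contact_force: [3.3, -0.3, -2.5]
width: 0.0274
gripper_force: 20.2
clock: 12.55
position: [0.5455, -0.1662, 0.0443]
ee_rot: [-0.0, 0.0, 1.0, 0.0]
contact_force: [2.5, -0.0, -3.3]
width: 0.0275
gripper_force: 20.2
clock: 12.75
position: [0.5397, -0.1662, 0.0443]
ee_rot: [-0.0, 0.001, 1.0, 0.0]
contact_force: [3.3, -0.2, -4.0]
width: 0.0272
gripper_force: 20.2
```

Drag force over normal load comes to about 0.24 for a, 0.94 for b and 0.5 for c. So b grips best, c is middling and a is slickest. I'm already holding c, so it goes to the shallow ramp next.

```bash
python3 -m inch '[{"claw":-1,"travel":[0,0,0],"turn":0},{"claw":-1,"travel":[0,0,0.1],"turn":0},{"claw":-1,"travel":[0,0,0.25],"turn":0},{"claw":-1,"travel":[0,0,0.4],"turn":0},{"claw":-1,"travel":[0,0,0.5],"turn":0}]' 40; python3 -m inch '[{"claw":-1,"travel":[-0.07,-0.15,0],"turn":-0.01},{"claw":-1,"travel":[-0.17,-0.35,0],"turn":-0.02},{"claw":-1,"travel":[-0.27,-0.55,0],"turn":-0.0205},{"claw":-1,"travel":[-0.37,-0.75,0],"turn":-0.0205},{"claw":-1,"travel":[-0.44,-0.88,0],"turn":-0.0205}]';python3 -m inch '[{"claw":-1,"travel":[-0.075,-0.18,0],"turn":0},{"claw":-1,"travel":[-0.075,-0.18,0],"turn":0},{"claw":-1,"travel":[-0.075,-0.18,0],"turn":0}]'
```

```text
clock: 13.25
position: [0.5384, -0.1659, 0.1446]
ee_rot: [-0.002, 0.0, 1.0, 0.0]
contact_force: [0.8, -0.3, -8.4]
width: 0.0271
gripper_force: 41.4
clock: 13.75
position: [0.4486, -0.3436, 0.1425]
ee_rot: [-0.003, 0.033, 0.999, 0.001]
contact_force: [0.6, -0.5, -8.3]
width: 0.0267
gripper_force: 41.7
clock: 14.05
position: [0.4348, -0.3776, 0.1424]
ee_rot: [-0.002, 0.034, 0.999, 0.002]
contact_force: [0.6, 0.4, -8.2]
width: 0.027
gripper_force: 42.1
```

```bash
python3 -m inch '[{"claw":-1,"travel":[0,0,-0.1],"turn":0},{"claw":-1,"travel":[0,0,-0.2],"turn":0},{"claw":-1,"travel":[0,0,-0.2],"turn":0},{"claw":-1,"travel":[0,0,-0.2],"turn":0}]' 20; python3 - <<'E'
from h import *
cv2.imwrite("pics/s2.png",cv2.resize(imaging.get_image("side")[180:340,190:350,::-1],None,fx=3.5,fy=3.5,interpolation=cv2.INTER_CUBIC))
E
```

```text
clock: 14.45
position: [0.4365, -0.3766, 0.1035]
ee_rot: [-0.001, 0.032, 0.999, 0.001]
contact_force: [1.0, -0.8, -8.7]
width: 0.0267
gripper_force: 41.9
```

View pics/s2.png

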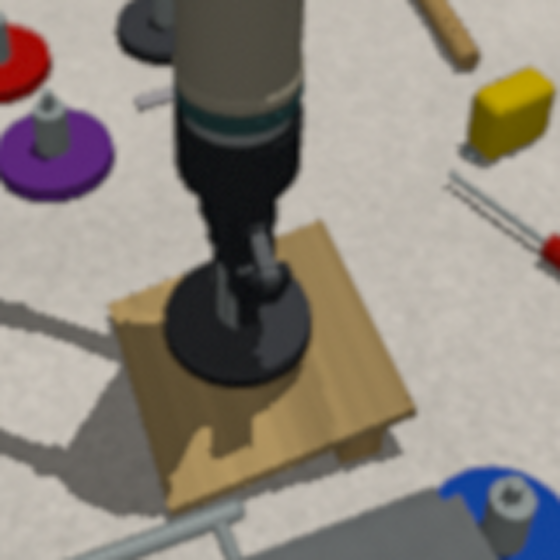

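Foot c hangs upright over the shallow face, with its sole at about (238,320) in the crop.

```bash
python3 -m inch '[{"claw":-0.6,"travel":[0.002,-0.017,-0.03],"turn":0},{"claw":-0.6,"travel":[0.002,-0.017,-0.06],"turn":0},{"claw":-0.6,"travel":[0.002,-0.017,-0.075],"turn":0},{"claw":-0.6,"travel":[0.002,-0.017,-0.085],"turn":0}]' 20; python3 -m inch '[{"claw":-0.6,"travel":[0,0,-0.005],"turn":0},{"claw":-0.6,"travel":[0,0,-0.01],"turn":0},{"claw":-0.6,"travel":[0,0,-0.015],"turn":0}]' ; python3 -m inch '[{"claw":-0.6,"travel":[0,0,-0.005],"turn":0},{"claw":-0.6,"travel":[0,0,-0.01],"turn":0}]' 
```

```text
clock: 14.9
position: [0.4372, -0.3814, 0.0869]
ee_rot: [-0.0, 0.033, 0.999, 0.0]
contact_force: [0.4, 0.2, -8.1]
width: 0.0272
gripper_force: 42.2
clock: 15.2
position: [0.4367, -0.3815, 0.0857]
ee_rot: [-0.001, 0.032, 0.999, -0.0]
contact_force: [-7.5, 3.5, 7.5]
width: 0.0269
gripper_force: 43.6
clock: 15.4
position: [0.436, -0.3819, 0.0846]
ee_rot: [-0.001, 0.032, 0.999, -0.001]
contact_force: [-9.5, 1.4, 10.2]
width: 0.0268
gripper_force: 44.1
```

```bash
python3 -m inch '[{"claw":-0.45,"travel":[0,0,0.005],"turn":0},{"claw":-0.42,"travel":[0,0,0.005],"turn":0},{"claw":-0.4,"travel":[0,0,0.005],"turn":0}]' 20
```

```text
clock: 15.7
position: [0.4361, -0.3818, 0.0847]
ee_rot: [-0.001, 0.032, 0.999, -0.0]
contact_force: [-6.5, 1.1, 2.6]
width: 0.0271
gripper_force: 43.2
```

The 42 N grip is latched and too stiff for the foot to pivot. I'll take it back to the bench and regrip at 20 N. The next approach will start a little uphill and follow the pivot arc.

```bash
python3 -m inch '[{"claw":-1,"travel":[0,0,0.05],"turn":0},{"claw":-1,"travel":[0,0,0.15],"turn":0},{"claw":-1,"travel":[0.05,0.1,0.25],"turn":0},{"claw":-1,"travel":[0.15,0.3,0.25],"turn":0},{"claw":-1,"travel":[0.25,0.5,0.25],"turn":0}]'; python3 -m inch '[{"claw":-1,"travel":[0.1,0.2,0],"turn":0},{"claw":-1,"travel":[0.2,0.35,0],"turn":0},{"claw":-1,"travel":[0.27,0.5,-0.1],"turn":0},{"claw":-1,"travel":[0.27,0.5,-0.25],"turn":0},{"claw":-1,"travel":[0.27,0.5,-0.35],"turn":0}]'; python3 -m inch '[{"claw":-1,"travel":[0,0,-0.03],"turn":0},{"claw":-1,"travel":[0,0,-0.05],"turn":0},{"claw":-1,"travel":[0,0,-0.05],"turn":0}]'
```

```text
clock: 16.2
position: [0.4891, -0.2818, 0.1347]
ee_rot: [0.002, 0.034, 0.999, -0.001]
contact_force: [-0.0, 1.3, -8.6]
width: 0.027
gripper_force: 42.1
clock: 16.7
position: [0.542, -0.1799, 0.0622]
ee_rot: [0.0, 0.031, 1.0, 0.0]
contact_force: [-0.8, -0.8, -9.3]
width: 0.0271
gripper_force: 42.0
clock: 17.0
position: [0.5422, -0.1822, 0.0538]
ee_rot: [0.001, 0.033, 0.999, -0.0]
contact_force: [0.4, 0.7, -7.7]
width: 0.0268
gripper_force: 41.9
```

```bash
python3 - <<'E'
from h import *
print(get_state()["position"],get_state()["contact_force"])
cv2.imwrite("pics/s3.png",cv2.resize(imaging.get_image("side")[110:310,190:390,::-1],None,fx=3,fy=3,interpolation=cv2.INTER_CUBIC))
E
```

```text
[ 0.5421878  -0.18223388  0.05378998] [ 0.36059963  0.72269439 -7.73455158]
```

View pics/s3.png

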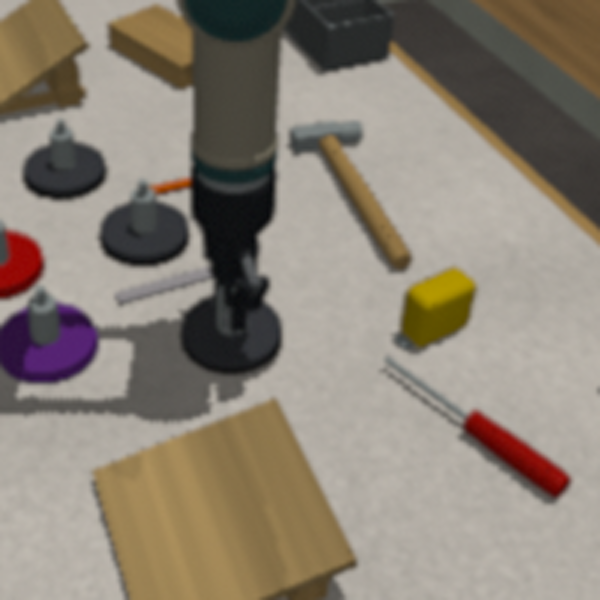

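The foot is just above the bench at about (230,330), clear of the strip. I'll lower it slowly.

```bash
python3 -m inch '[{"claw":-1,"travel":[0,0,-0.015],"turn":0},{"claw":-1,"travel":[0,0,-0.03],"turn":0},{"claw":-1,"travel":[0,0,-0.04],"turn":0},{"claw":-1,"travel":[0,0,-0.045],"turn":0},{"claw":-1,"travel":[0,0,-0.045],"turn":0}]'
```

```text
clock: 17.55
position: [0.5417, -0.1818, 0.045]
ee_rot: [0.0, 0.033, 0.999, -0.0]
contact_force: [0.5, -0.8, -2.9]
width: 0.0267
gripper_force: 42.8
```

```bash
python3 -m inch '[{"claw":-1,"travel":[0,0,-0.003],"turn":0},{"claw":-0.22,"travel":[0,0,-0.003],"turn":0},{"claw":-0.22,"travel":[0,0,-0.003],"turn":0},{"claw":-0.22,"travel":[0,0,-0.003],"turn":0},{"claw":-0.22,"travel":[0,0,-0.003],"turn":0}]'; python3 -m inch '[{"claw":-1,"travel":[0,0,0],"turn":0},{"claw":-1,"travel":[0,0,0],"turn":0},{"claw":-1,"travel":[0,0,0],"turn":0}]' 20;python3 -m inch '[{"claw":-1,"travel":[0,0,0.05],"turn":0},{"claw":-1,"travel":[0,0,0.15],"turn":0},{"claw":-1,"travel":[0,0,0.28],"turn":0},{"claw":-1,"travel":[0,0,0.38],"turn":0},{"claw":-1,"travel":[0,0,0.42],"turn":0}]'
```

```text
clock: 18.05
position: [0.5417, -0.1818, 0.044]
ee_rot: [0.0, 0.033, 0.999, -0.0]
contact_force: [-0.7, -0.1, 0.8]
width: 0.0334
gripper_force: 0.0
clock: 18.35
position: [0.5416, -0.1819, 0.044]
ee_rot: [0.0, 0.033, 0.999, -0.0]
contact_force: [-0.8, -0.1, 2.0]
width: 0.0274
gripper_force: 19.9
clock: 18.85
position: [0.5416, -0.1816, 0.1288]
ee_rot: [0.0, 0.033, 0.999, -0.0]
contact_force: [1.0, -0.5, -8.3]
width: 0.0276
gripper_force: 21.3
```

```bash
python3 -m inch '[{"claw":-1,"travel":[-0.05,-0.1,0],"turn":0},{"claw":-1,"travel":[-0.12,-0.25,0],"turn":0},{"claw":-1,"travel":[-0.19,-0.4,0],"turn":0},{"claw":-1,"travel":[-0.26,-0.55,0],"turn":0},{"claw":-1,"travel":[-0.33,-0.7,0],"turn":0}]'; python3 -m inch '[{"claw":-1,"travel":[-0.05,-0.11,0],"turn":0},{"claw":-1,"travel":[-0.1,-0.22,0],"turn":0},{"claw":-1,"travel":[-0.14,-0.285,0],"turn":0},{"claw":-1,"travel":[-0.14,-0.285,0],"turn":0},{"claw":-1,"travel":[-0.14,-0.285,0],"turn":0}]'
```

```text
clock: 19.35
position: [0.4737, -0.3216, 0.1261]
ee_rot: [-0.001, 0.033, 0.999, 0.001]
contact_force: [1.1, -0.9, -7.9]
width: 0.0275
gripper_force: 21.3
clock: 19.85
position: [0.447, -0.3776, 0.1268]
ee_rot: [-0.001, 0.033, 0.999, 0.001]
contact_force: [-0.3, 1.2, -8.0]
width: 0.0274
gripper_force: 21.5
```

```bash
python3 -m inch '[{"claw":-1,"travel":[-0.008,-0.014,-0.05],"turn":0},{"claw":-1,"travel":[-0.008,-0.014,-0.1],"turn":0},{"claw":-1,"travel":[-0.008,-0.014,-0.15],"turn":0},{"claw":-1,"travel":[-0.008,-0.014,-0.175],"turn":0},{"claw":-1,"travel":[-0.008,-0.014,-0.175],"turn":0}]'; python3 -m inch '[{"claw":-1,"travel":[0,0,-0.005],"turn":0},{"claw":-1,"travel":[0,0,-0.01],"turn":0},{"claw":-1,"travel":[-0.003,0,-0.015],"turn":0}]' ;python3 -m inch '[{"claw":-1,"travel":[-0.004,0,-0.005],"turn":0},{"claw":-1,"travel":[-0.007,0,-0.01],"turn":0}]' 
```

```text
clock: 20.35
position: [0.4454, -0.3804, 0.0912]
ee_rot: [-0.001, 0.032, 0.999, 0.001]
contact_force: [-0.8, 0.4, -8.2]
width: 0.0273
gripper_force: 21.4
clock: 20.65
position: [0.4456, -0.3818, 0.0901]
ee_rot: [0.0, 0.033, 0.999, -0.0]
contact_force: [-1.0, 0.2, -7.7]
width: 0.0275
gripper_force: 21.4
clock: 20.85
position: [0.4438, -0.3815, 0.0878]
ee_rot: [0.0, 0.033, 0.999, -0.0]
contact_force: [-0.6, -0.4, -8.0]
width: 0.0273
gripper_force: 21.4
```

```bash
for i in 1; do python3 -m inch '[{"claw":-1,"travel":[-0.003,0,-0.005],"turn":0},{"claw":-1,"travel":[-0.007,0,-0.01],"turn":0}]';python3 -m inch '[{"claw":-1,"travel":[-0.003,0,-0.005],"turn":0},{"claw":-1,"travel":[-0.007,0,-0.01],"turn":0}]'; done|grep -E 'pos|cont'
```

```text
position: [0.4428, -0.3817, 0.0866]
contact_force: [-0.3, 1.5, -2.3]
position: [0.441, -0.3817, 0.0843]
contact_force: [-2.2, -0.3, -1.0]
```

Pivoting easily, with about 7 N on the ramp. I'll continue.

```bash
for i in 1; do python3 -m inch '[{"claw":-1,"travel":[-0.003,0,-0.005],"turn":0},{"claw":-1,"travel":[-0.007,0,-0.01],"turn":0}]';python3 -m inch '[{"claw":-1,"travel":[-0.003,0,-0.005],"turn":0},{"claw":-1,"travel":[-0.007,0,-0.01],"turn":0}]';python3 -m inch '[{"claw":-1,"travel":[-0.003,0,-0.005],"turn":0},{"claw":-1,"travel":[-0.003,0,-0.01],"turn":0}]'; done|grep -E 'pos|cont'
```

```text
position: [0.4393, -0.3816, 0.0819]
contact_force: [-3.4, 0.3, 0.4]
position: [0.4379, -0.3814, 0.0797]
contact_force: [-3.7, 0.8, -0.4]
position: [0.4367, -0.3813, 0.0776]
contact_force: [-6.5, 0.7, 0.9]
```

```bash
for i in 1; do python3 -m inch '[{"claw":-1,"travel":[0,0,-0.004],"turn":0},{"claw":-1,"travel":[0,0,-0.004],"turn":0}]';python3 -m inch '[{"claw":-1,"travel":[0,0,-0.003],"turn":0},{"claw":-1,"travel":[0,0,-0.003],"turn":0}]'; done|grep -E 'pos|cont'
python3 - <<'E'
from h import *
cv2.imwrite("pics/s4.png",cv2.resize(imaging.get_image("side")[200:330,200:330,::-1],None,fx=4.5,fy=4.5,interpolation=cv2.INTER_CUBIC))
E
```

```text
position: [0.4364, -0.3812, 0.0767]
contact_force: [-6.5, -0.1, 1.0]
position: [0.4361, -0.3811, 0.0762]
contact_force: [-6.8, 0.9, 1.5]
```

View pics/s4.png

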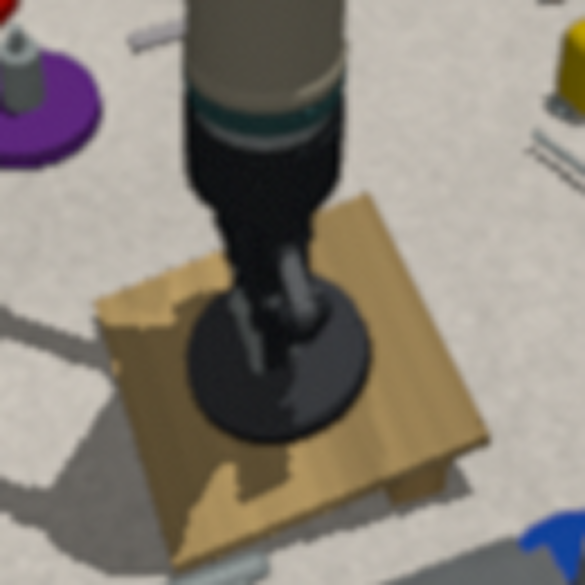

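The foot lies practically flat near the middle of the shallow face, at about (280,365) in the crop. I'll relax the side load and release.

```bash
python3 -m inch '[{"claw":-1,"travel":[-0.004,0,-0.002],"turn":0},{"claw":-1,"travel":[-0.006,0,-0.004],"turn":0},{"claw":-1,"travel":[-0.006,0,-0.005],"turn":0}]'|grep -E 'pos|cont'; python3 -m inch '[{"claw":-1,"travel":[-0.003,0,0],"turn":0},{"claw":-1,"travel":[-0.003,0,-0.002],"turn":0}]'|grep -E 'pos|cont'
```

```text
position: [0.4359, -0.3811, 0.0759]
contact_force: [-4.4, 1.8, 5.8]
position: [0.4359, -0.3811, 0.0759]
contact_force: [-4.5, 3.9, 10.0]
```

```bash
python3 -m inch '[{"claw":-1,"travel":[0,0,0.003],"turn":0},{"claw":-0.22,"travel":[0,0,0.003],"turn":0},{"claw":-0.1,"travel":[0,0,0.003],"turn":0},{"claw":0.2,"travel":[0,0,0.003],"turn":0},{"claw":1,"travel":[0,0,0.003],"turn":0}]'; python3 -m inch '[{"claw":1,"travel":[0,0,0],"turn":0},{"claw":1,"travel":[0,0,0.1],"turn":0},{"claw":1,"travel":[0,0,0.3],"turn":0},{"claw":1,"travel":[0,0,0.5],"turn":0},{"claw":1,"travel":[0.05,0.2,0.5],"turn":0}]'; python3 -m inch '[{"claw":1,"travel":[0.05,0.24,0],"turn":0.01},{"claw":1,"travel":[0.1,0.48,0],"turn":0.0205},{"claw":1,"travel":[0.15,0.7,0],"turn":0.0205},{"claw":1,"travel":[0.2,0.9,0],"turn":0.0205},{"claw":1,"travel":[0.24,1,0],"turn":0.0205}]'
python3 - <<'E'
from h import *
im=imaging.get_image("top")
for f in feet(im): print(*f)
for f in feet(im,z=.047): print("z47",*f)
E
```

```text
clock: 23.3
position: [0.4363, -0.3818, 0.0755]
ee_rot: [0.0, 0.033, 0.999, -0.0]
contact_force: [0.5, -0.5, 0.5]
width: 0.0639
gripper_force: 0.0
clock: 23.8
position: [0.4489, -0.3482, 0.1814]
ee_rot: [0.005, 0.035, 0.999, -0.006]
contact_force: [1.1, 0.1, 0.8]
width: 0.0853
gripper_force: 0.0
clock: 24.3
position: [0.4937, -0.1382, 0.1756]
ee_rot: [-0.0, -0.001, 1.0, 0.001]
contact_force: [0.7, -0.3, 0.2]
width: 0.0853
gripper_force: 0.0
[352.2 225.4] [32.3 33.4] [ 0.4448 -0.3874  0.014 ]
[175.2 216.5] [31.6 32.3] [0.4712 0.1491 0.014 ]
[222.9 200.9] [31.5 31.7] [0.519  0.0042 0.014 ]
z47 [352.2 225.4] [32.3 33.4] [ 0.4453 -0.3792  0.047 ]
z47 [175.2 216.5] [31.6 32.3] [0.4709 0.1422 0.047 ]
z47 [222.9 200.9] [31.5 31.7] [0.5173 0.0014 0.047 ]
```

Foot c has stayed centred on the shallow face. Next is foot b, at (0.519, 0.0045).

```bash
python3 -m inch '[{"claw":1,"travel":[0.04,0.2,0],"turn":0},{"claw":1,"travel":[0.08,0.4,-0.1],"turn":0},{"claw":1,"travel":[0.12,0.6,-0.2],"turn":0},{"claw":1,"travel":[0.12,0.69,-0.3],"turn":0},{"claw":1,"travel":[0.12,0.69,-0.4],"turn":0}]';python3 -m inch '[{"claw":1,"travel":[0,0,0],"turn":0},{"claw":1,"travel":[0,0,0],"turn":0},{"claw":1,"travel":[0,0,0],"turn":0}]'
```

```text
clock: 24.85
position: [0.5179, -0.0012, 0.0949]
ee_rot: [0.0, -0.001, 1.0, 0.0]
contact_force: [0.6, -0.0, 0.7]
width: 0.0855
gripper_force: 0.0
clock: 25.15
position: [0.5189, -0.0042, 0.0966]
ee_rot: [0.001, 0.001, 1.0, -0.0]
contact_force: [0.4, -0.3, 0.5]
width: 0.0854
gripper_force: 0.0
```

```bash
python3 -m inch '[{"claw":1,"travel":[0,0.043,0],"turn":0},{"claw":1,"travel":[0,0.043,-0.1],"turn":0},{"claw":1,"travel":[0,0.043,-0.2],"turn":0},{"claw":1,"travel":[0,0.043,-0.263],"turn":0},{"claw":0,"travel":[0,0.043,-0.263],"turn":0}]';python3 -m inch '[{"claw":-0.15,"travel":[0,0,0],"turn":0},{"claw":-0.22,"travel":[0,0,0],"turn":0},{"claw":-0.22,"travel":[0,0,0],"turn":0},{"claw":-0.22,"travel":[0,0,0],"turn":0}]';python3 -m inch '[{"claw":-1,"travel":[0,0,0],"turn":0},{"claw":-1,"travel":[0,0,0],"turn":0},{"claw":-1,"travel":[0,0,0],"turn":0}]' 20
```

```text
clock: 25.65
position: [0.5169, 0.0054, 0.0422]
ee_rot: [-0.001, 0.001, 1.0, 0.0]
contact_force: [-0.3, -0.1, -0.3]
width: 0.0729
gripper_force: 0.0
clock: 26.05
position: [0.5183, 0.0051, 0.0436]
ee_rot: [0.001, 0.001, 1.0, -0.0]
contact_force: [-0.4, -0.2, -0.5]
width: 0.0334
gripper_force: 0.0
clock: 26.35
position: [0.5182, 0.005, 0.0435]
ee_rot: [0.0, 0.0, 1.0, -0.0]
contact_force: [-1.7, -0.8, 5.4]
width: 0.0272
gripper_force: 19.8
```

```bash
python3 -m inch '[{"claw":-1,"travel":[0,0,0.05],"turn":0},{"claw":-1,"travel":[0,0,0.18],"turn":0},{"claw":-1,"travel":[0,0,0.35],"turn":0},{"claw":-1,"travel":[0,0,0.52],"turn":0},{"claw":-1,"travel":[0,0,0.64],"turn":0}]';python3 -m inch '[{"claw":-1,"travel":[-0.02,0.1,0],"turn":0},{"claw":-1,"travel":[-0.05,0.3,0],"turn":0},{"claw":-1,"travel":[-0.08,0.5,0],"turn":0},{"claw":-1,"travel":[-0.11,0.7,0],"turn":0},{"claw":-1,"travel":[-0.14,0.9,0],"turn":0}]';python3 -m inch '[{"claw":-1,"travel":[-0.03,0.2,0],"turn":0},{"claw":-1,"travel":[-0.06,0.4,0],"turn":0},{"claw":-1,"travel":[-0.09,0.6,0],"turn":0},{"claw":-1,"travel":[-0.11,0.8,0],"turn":0},{"claw":-1,"travel":[-0.118,0.9,0],"turn":0}]';python3 -m inch '[{"claw":-1,"travel":[0,0.04,0],"turn":0},{"claw":-1,"travel":[0,0.04,0],"turn":0},{"claw":-1,"travel":[0,0.04,0],"turn":0}]'
```

```text
clock: 26.85
position: [0.517, 0.0054, 0.1717]
ee_rot: [-0.001, 0.001, 1.0, 0.0]
contact_force: [0.4, 0.2, -8.9]
width: 0.0274
gripper_force: 21.7
clock: 27.35
position: [0.4875, 0.1862, 0.1693]
ee_rot: [-0.002, 0.001, 1.0, -0.0]
contact_force: [1.1, 0.1, -9.6]
width: 0.0272
gripper_force: 21.8
clock: 27.85
position: [0.4639, 0.3682, 0.169]
ee_rot: [-0.002, -0.001, 1.0, 0.0]
contact_force: [0.1, -0.6, -8.8]
width: 0.0275
gripper_force: 21.9
clock: 28.15
position: [0.4655, 0.3715, 0.1698]
ee_rot: [-0.001, 0.001, 1.0, -0.001]
contact_force: [0.1, -0.1, -8.5]
width: 0.0274
gripper_force: 21.9
```

Lower to about 0.125, just above contact.

```bash
python3 -m inch '[{"claw":-1,"travel":[0.005,0.008,-0.07],"turn":0},{"claw":-1,"travel":[0.005,0.008,-0.14],"turn":0},{"claw":-1,"travel":[0.005,0.008,-0.2],"turn":0},{"claw":-1,"travel":[0.005,0.008,-0.225],"turn":0},{"claw":-1,"travel":[0.005,0.008,-0.225],"turn":0}]';python3 -m inch '[{"claw":-1,"travel":[0,0,-0.005],"turn":0},{"claw":-1,"travel":[0,0,-0.01],"turn":0}]'
```

```text
clock: 28.65
position: [0.4667, 0.3738, 0.1246]
ee_rot: [-0.001, 0.001, 1.0, -0.001]
contact_force: [-0.5, -0.6, -9.5]
width: 0.0273
gripper_force: 21.8
clock: 28.85
position: [0.4679, 0.375, 0.1246]
ee_rot: [0.001, 0.001, 1.0, 0.001]
contact_force: [-0.1, -0.3, -8.4]
width: 0.0271
gripper_force: 21.8
```

```bash
for i in 1; do python3 -m inch '[{"claw":-1,"travel":[0,0,-0.005],"turn":0},{"claw":-1,"travel":[0,0,-0.01],"turn":0}]';python3 -m inch '[{"claw":-1,"travel":[0,0,-0.005],"turn":0},{"claw":-1,"travel":[0,0,-0.01],"turn":0}]'; done|grep -E 'pos|cont'
```

```text
position: [0.4674, 0.3749, 0.1223]
contact_force: [0.8, -0.2, -8.9]
position: [0.4671, 0.375, 0.121]
contact_force: [-4.7, -0.5, 0.9]
```

Contact is made, about 1.5 mm higher than predicted. I'll follow the pivot arc now.

```bash
for i in 1; do python3 -m inch '[{"claw":-1,"travel":[-0.008,0,-0.004],"turn":0},{"claw":-1,"travel":[-0.014,0,-0.011],"turn":0},{"claw":-1,"travel":[-0.02,0,-0.018],"turn":0}]';python3 -m inch '[{"claw":-1,"travel":[-0.006,0,-0.009],"turn":0},{"claw":-1,"travel":[-0.012,0,-0.018],"turn":0},{"claw":-1,"travel":[-0.018,0,-0.028],"turn":0}]'; done|grep -E 'pos|cont'
```

```text
position: [0.4635, 0.3751, 0.1168]
contact_force: [-1.3, 1.0, -3.3]
position: [0.4594, 0.3749, 0.1106]
contact_force: [-3.4, 0.2, -2.0]
```

```bash
for i in 1; do python3 -m inch '[{"claw":-1,"travel":[-0.005,0,-0.009],"turn":0},{"claw":-1,"travel":[-0.01,0,-0.019],"turn":0},{"claw":-1,"travel":[-0.015,0,-0.029],"turn":0}]';python3 -m inch '[{"claw":-1,"travel":[-0.004,0,-0.01],"turn":0},{"claw":-1,"travel":[-0.008,0,-0.02],"turn":0},{"claw":-1,"travel":[-0.012,0,-0.03],"turn":0}]'; done|grep -E 'pos|cont'
```

```text
position: [0.4564, 0.3747, 0.1047]
contact_force: [-2.0, 0.8, -2.2]
position: [0.4541, 0.3747, 0.0987]
contact_force: [-2.4, 1.0, -0.8]
```

```bash
for i in 1; do python3 -m inch '[{"claw":-1,"travel":[-0.003,0,-0.01],"turn":0},{"claw":-1,"travel":[-0.006,0,-0.02],"turn":0}]';python3 -m inch '[{"claw":-1,"travel":[-0.002,0,-0.006],"turn":0},{"claw":-1,"travel":[-0.003,0,-0.008],"turn":0}]';python3 -m inch '[{"claw":-1,"travel":[-0.001,0,-0.003],"turn":0},{"claw":-1,"travel":[-0.001,0,-0.005],"turn":0}]'; done|grep -E 'pos|cont'
```

```text
position: [0.453, 0.3747, 0.0947]
contact_force: [-3.3, 1.3, -2.9]
position: [0.4525, 0.3748, 0.0932]
contact_force: [-2.5, -0.2, -1.5]
position: [0.4525, 0.3748, 0.093]
contact_force: [-3.7, 0.1, 4.2]
```

```bash
python3 -m inch '[{"claw":-1,"travel":[0,0,-0.002],"turn":0},{"claw":-1,"travel":[0,0,-0.002],"turn":0}]'|grep -E 'pos|cont'; python3 - <<'E'
from h import *
cv2.imwrite("pics/s5.png",cv2.resize(imaging.get_image("side")[75:175,145:265,::-1],None,fx=5,fy=5,interpolation=cv2.INTER_CUBIC))
E
```

```text
position: [0.4525, 0.3748, 0.0929]
contact_force: [-3.8, -0.2, 5.3]
```

View pics/s5.png

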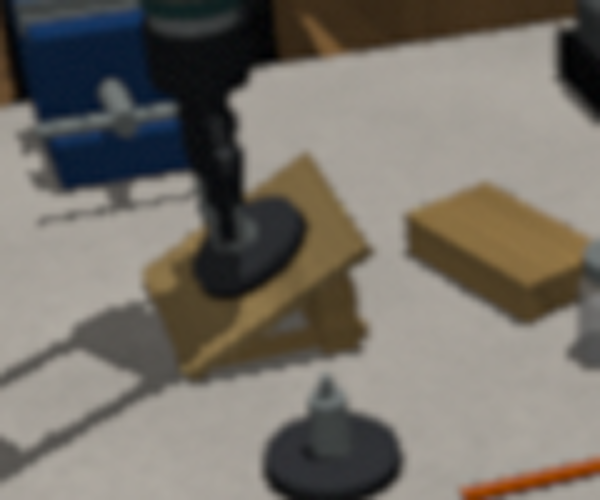

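The foot lies flat on the steep face, at about (250,245) in the crop. Release and retreat.

```bash
python3 -m inch '[{"claw":-1,"travel":[0,0,0.001],"turn":0},{"claw":-0.22,"travel":[0,0,0.001],"turn":0},{"claw":-0.1,"travel":[0,0,0.001],"turn":0},{"claw":0.2,"travel":[0,0,0.001],"turn":0},{"claw":1,"travel":[0,0,0.001],"turn":0}]'; python3 -m inch '[{"claw":1,"travel":[0,0,0],"turn":0},{"claw":1,"travel":[0,0,0.1],"turn":0},{"claw":1,"travel":[0,0,0.3],"turn":0},{"claw":1,"travel":[0,0,0.5],"turn":0},{"claw":1,"travel":[0,0,0.7],"turn":0}]'; python3 -m inch '[{"claw":1,"travel":[-0.2,-0.1,0],"turn":0},{"claw":1,"travel":[-0.4,-0.2,0],"turn":0},{"claw":1,"travel":[-0.6,-0.3,0],"turn":0},{"claw":1,"travel":[-0.7,-0.4,0],"turn":0},{"claw":1,"travel":[-0.7,-0.4,0],"turn":0}]'
python3 - <<'E'
from h import *
im=imaging.get_image("top")
for f in feet(im): print(*f)
for f in feet(im,z=.065): print("z65",*f)
cv2.imwrite("pics/f.png",cv2.resize(imaging.get_image("side")[60:340,130:380,::-1],None,fx=2.1,fy=2.1,interpolation=cv2.INTER_CUBIC))
E
```

```text
clock: 31.8
position: [0.4526, 0.3747, 0.092]
ee_rot: [0.0, 0.0, 1.0, 0.0]
contact_force: [-0.3, 0.1, 0.3]
width: 0.064
gripper_force: 0.0
clock: 32.3
position: [0.4521, 0.3746, 0.2334]
ee_rot: [-0.0, 0.0, 1.0, -0.0]
contact_force: [1.0, 0.4, -0.3]
width: 0.0857
gripper_force: 0.0
clock: 32.8
position: [0.3086, 0.2923, 0.2322]
ee_rot: [-0.001, 0.0, 1.0, -0.001]
contact_force: [0.1, -0.1, 0.2]
width: 0.0854
gripper_force: 0.0
[352.1 225.5] [32.4 33.4] [ 0.4447 -0.3873  0.014 ]
[175.1 216.6] [31.6 32.6] [0.471  0.1495 0.014 ]
[ 95.  215.9] [30.2 35.2] [0.4729 0.3942 0.014 ]
z65 [352.1 225.5] [32.4 33.4] [ 0.4454 -0.3747  0.065 ]
z65 [175.1 216.6] [31.6 32.6] [0.4706 0.1389 0.065 ]
z65 [ 95.  215.9] [30.2 35.2] [0.4723 0.3729 0.065 ]
```

View pics/f.png

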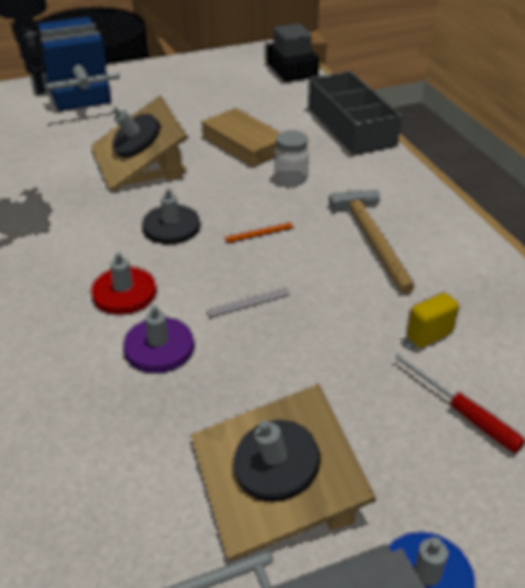

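Both feet lie flat and still near the middle of their ramps: steep at about (137,134), shallow at about (277,458). The slick one stands on the bench at about (170,223), and nothing else has moved.

```bash
python3 -c "
from rig import ticket;print(ticket.sign_off())"
```

```text
the job is handed in; nothing more can be done
None
```

The job is handed in: foot b (grips best) is flat on the steep ramp about 7 mm uphill of centre, foot c (middling) is on the middle of the shallow ramp after one retry via the bench, and foot a (slickest) is standing on the bench.

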